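Snap a primed panel into the painting board

TASK

Get the primed panel ready for painting: slide it along between the fences of the painting board until it bears squarely against the end bar - go by feel and gently, the bar is only finger-tight and must stay where it was set. Then tip the sprung metal flap over, just past its snap point, so that it springs down by itself onto the panel's edge, and leave the other things on the table alone.

Things in the scene. Friction and masses are not known exactly. Their poses are not given: they have to be found in the camera images.
- panel_board: plywood painting board, 220 x 148 mm, fixed. Origin on its underside; x = slide direction, away from the robot, y left, z up (offsets of the other entries are in mm along these axes). Deck top z 12, x -120 to 100, y -84 to 64. Two waxed wooden fences 18 high stand on it, straight from x -20 to 95, inner faces at y -37 and 37; a hinge block of the same height is on the right.
- channel_mouth (a point): point of the deck, mid-way between the fences where their straight part begins (board x -20). The channel from here on is 74 wide; towards the robot the fences flare out to 91 wide at 32 nearer the robot, and before that the deck is bare.
- bar_slots (a point): fixed point of the deck (board x 52.5) amid the END BAR's travel. The bar lies across the channel: pale wood, 66 wide, 18 high, two brass thumb screws on top. Its cork face, towards the robot, is anywhere from 12.5 nearer to 12.5 farther than this point: not measured, feel for it. Finger-tight: it slips at about 11 N, so seat the panel with 5 to 8 N; it must not shift by over 3 mm.
- panel_center (a point): centre (10 mm above the underside) of the loose painting panel: wood, white face, 90 long (its x, the slide direction) x 70 wide (y) x 20 mm high, about 0.12 kg. It starts lying loosely on the near part of the deck, its far edge in the flared mouth; its near edge, the one to push, is at its x -45. Home, its far edge touches the bar's cork face.
- hinge_mid (a point): middle of the aluminium flap's hinge line, on the board's right side (board x 15, y -60, z 34); the line is 70 long, along the board's x. The blade is 36 from hinge to beaded edge, 3 thick. Open, it stands up and leans outward over the hinge block, its edge at board y -75, z 67; come at it from outside (from -y) and push to +y.
- flap (a joint): flap angle, rad. 0 = open stop, where it starts; it grows as the flap tips over; 2.0 = flat, pointing to +y (1.95 when lying on the panel's right edge). Two over-centre springs hold it at either stop: 0.14 N m to leave a stop (5 to 8 N pushed to +y at board z 50 to 65), fading to nothing at the snap point, about half-way; past it, it springs to the other stop by itself. Never over 20 N on it.
- eraser: blue and white eraser, 25 x 48 x 14 mm, a bystander
- dipper: twin steel dipper cups, 39 x 81 x 22 mm, a bystander
- tube_ochre: ochre paint tube, 49 x 168 x 37 mm, a bystander
- marker: black and red felt marker, 17 x 128 x 17 mm, a bystander
- syringe_loose: dosing syringe, 32 x 143 x 40 mm, a bystander
There are look-alikes about, which are no part of the job. Leave any red look-alike of the part that bears panel_center alone.

How it is judged:
On the way, in this order (a step that is already met when the one before it is completed fails the run):
1. the panel bears on the end bar (gap under 1.5 mm), square, with the flap still open (x of end_bar_c0 in the frame of panel_center below 0.048 m and angle between the x axis of panel_center and the x axis of panel_board, either way round below 0.035 rad and value of joint flap below 0.5 rad), for 0.2 s.
2. the flap has sprung down onto the panel (value of joint flap above 1.88 rad), for 0.2 s.
At the end, for the whole second after the job is handed in: The panel bears on the end bar (gap at most 2 mm) and is square to the board within 0.035 rad, flat on it; the bar is within 3 mm of where it was set; the flap is sprung shut on the panel (past 1.88 rad) (x of end_bar_c0 in the frame of panel_center below 0.0485 m and angle between the x axis of panel_center and the x axis of panel_board, either way round below 0.035 rad and distance of end_bar_c0 from where it was at the start of the episode below 0.003 m and value of joint flap above 1.88 rad and angle between panel_center's own z axis and vertical below 0.04 rad); the robot touches nothing.
It fails at once if the end bar is pushed more than 3 mm out of its setting (distance of end_bar_c0 from where it was at the start of the episode above 0.003 m).
It fails at once if the flap is pushed with more than 20 N (contact force between the arm and flap above 20 N).
It fails at once if the flap is pressed down with more than 5 N once it is over (value of joint flap above 1.7 rad and contact force between the arm and flap above 5 N).
It fails at once if a bystander (eraser, dipper, ochre tube, marker, syringe) is moved more than 30 mm (distance of any of eraser, dipper, tube_ochre, marker, syringe_loose from where it was at the start of the episode above 0.03 m).
It also fails if it takes over 51 s, if anything falls off the work surface, if the arm or the gripper's body presses on something with over 40 N, if the wrist force passes 120 N, or if a joint passes its speed limit or range.

ROBOT

A 7-joint arm with a two-finger parallel gripper is mounted at the origin on a cart in front of the work surface, level with it; the furniture and walls round the work are solid. World frame = base frame: x ahead of the robot, y to its left, z up, the work surface at z = 0. Lengths are in m, angles in rad, forces in N, time in s.
With the tool pointing down it reaches from about 0.4 to 0.9 m from the base axis. Payload 5.5 kg.
Tool frame: the origin (TCP) lies at the very end of the fingers, on their centre line; the grasp point (between the pads) lies 19 mm behind it; z points along the fingers, y is the direction in which the jaws open and shut (so a half turn about z gives the same grasp; the last joint's range is limited). The gripper opens to 92 mm and grips with 3 to 60 N. Pads are 19 mm wide; open, the fingers measure 130 mm over their backs; the gripper's body (75 mm by 190 mm) begins 47 mm behind the grasp point.
Start: joints at [-0.847, 0.501, -0.427, 1.55, 0.221, 1.138, -0.21], TCP at [0.289, 0.582, 0.196] pointing down, gripper open.
Joint ranges: [-2.88, 2.88], [-0.31, 2.03], [-1.54, 1.56], [0.2, 2.42], [-1.41, 4.55], [0.19, 2.02], [-2.57, 2.57]. Speed limits (rad/s): [2.57, 2.57, 3.14, 3.14, 3.14, 3.14, 3.14].

INTERFACE

Orientations are given as a unit quaternion [w, x, y, z].
In Python, from plant import ctrl gives the robot as it stands.
- The arm moves only by the tool carry_out, never from a script. Its argument "motion" is a list that holds one entry, the list of rows, each a list of 7 numbers: the turn, a rotation vector about the tool's x, y, z in rad, then the shift along the tool's x, y, z in cm, then the closure, from -1 (fully open) to 1 (shut). In form: [[[ax, ay, az, dx, dy, dz, hand], ...]]. A call has 1 to 10 rows; each row shifts and turns the commanded pose from where the row before left it, along the tool's axes as they then stand; what a row does not reach is not made up. A row lasts 1/8 s, in which the tool goes at most 62.5 mm and 10.7 degrees, less where a joint would pass 70% of its speed; a pose out of reach is approached as far as the arm can. A call is refused whole if a number of a shift passes 6.25 or a number of a turn 0.188, either way. A call with a gripper value outside its range is refused whole. The fingers move at their own pace and stop on an object; the grip force is fixed at half the most. Time passes only in rows, so rows that do not move let the fingers close. It gives the time, the measured TCP pose, the force and the opening at its end, in the units of the state.
- ctrl.get_obs(): the state, without advancing time (a new reading comes with each control period).
- ctrl.capture(name): name is "side" or "top"; returns (picture, depth): 384x512x3 uint8, red, green, blue; 384x512 float32, m along the optical axis (not along the pixel's ray), 0 where there is no reading.
- ctrl.camera_info(name): a dict with "intrinsics" (3x3 intrinsics, pixels), "eye" and "orientation" of the camera in the world. Camera axes: x right, y down, z forward; pixel columns grow to the right and rows downward; lengths in m; the calibration is good to about 2 mm. A picture is of the moment at which its call begins. camera_info takes no time and is no camera call.
- ctrl.close_job(): hands the job in, once; it reports no verdict.
The state is a dict: "time_s": time; "joint_positions": joint angles; "joint_velocities": joint speeds; "joint_efforts": joint torques, N m; "position": TCP position; "ee_rot": TCP orientation; "force": force on the tool from outside, world axes, zero at the start; "wrist_torque": the same for the moment, N m; "opening": finger opening in m.
Only numpy, scipy, OpenCV 4.12 (cv2) and the standard library are available. Lean on these libraries where they do the work, as an engineer would, in place of code of your own. Each camera call takes 0.05 s, during which the arm holds its last target.

## Working session

There is one attempt and no reset: what is moved stays moved. The work goes in short steps, Python scripts to look and compute and a tool call to move; the robot and the scene stay as the last step left them, time stands still between calls to the robot, and variables do not carry over. Pictures are saved under pics/ and viewed, and the job is handed in when it is done.

Besides the shell and the picture viewer there is one more tool, called after "Emit:" as name(argument=value, ...) on one line, values as JSON. carry_out: Moves the arm, as the interface text tells. Its arguments: {"type":"object","properties":{"motion":{"type":"array","items":{"type":"array","items":{"type":"array","items":{"type":"number"}}}}},"required":["motion"]}

```bash
mkdir -p pics; ls
python3 - <<'E'
from plant import ctrl
import cv2,numpy as np,pickle
o=ctrl.get_obs();print({k:np.round(v,4).tolist() for k,v in o.items()})
d={}
for n in("side","top"):
    p,z=ctrl.capture(n);i=ctrl.camera_info(n);d[n]=(p,z,i);print(n,i)
    cv2.imwrite(f"pics/{n}0.png",p[:,:,::-1])
pickle.dump(d,open("c0.pkl","wb"))
E
```

```text
pics
{'time_s': 0.0, 'joint_positions': [-0.8468, 0.5019, -0.4268, 1.5515, 0.2208, 1.1383, -0.2103], 'joint_velocities': [-0.0007, 0.0004, -0.001, -0.0014, -0.0022, -0.0003, 0.0008], 'joint_efforts': [0.0003, -56.6588, -5.8156, -27.9106, -0.0684, 0.031, 0.0002], 'position': [0.2887, 0.5815, 0.1948], 'ee_rot': [-0.0003, 0.2283, 0.9736, -0.0009], 'force': [0.4397, -0.0821, 0.3228], 'wrist_torque': [-0.0274, -0.0853, 0.0394], 'opening': 0.092}
side {'intrinsics': array([[446.62417737,   0.        , 256.64902511],
       [  0.        , 446.62417737, 189.71471951],
       [  0.        ,   0.        ,   1.        ]]), 'eye': array([ 0.38438461, -1.11876121,  0.79018343]), 'orientation': array([-0.46744226,  0.88041672, -0.07084242,  0.03668086])}
top {'intrinsics': array([[350.92667022,   0.        , 253.93004052],
       [  0.        , 350.92667022, 186.72928184],
       [  0.        ,   0.        ,   1.        ]]), 'eye': array([3.33961809e-01, 8.77817540e-04, 1.13389835e+00]), 'orientation': array([ 0.06722178, -0.70095184,  0.70659706, -0.06977361])}
```

View pics/side0.png

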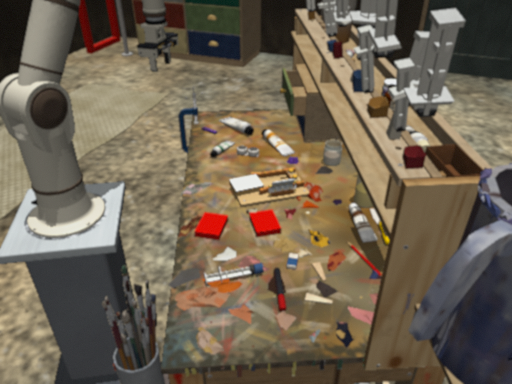

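View pics/top0.png

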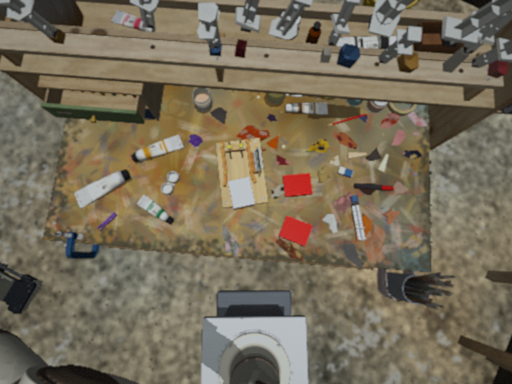

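The side view shows the white panel at (245,184) on the board and two red look-alike panels at (210,225) and (264,222). In the top view the panel is at (242,192), the bar at about (235,147), the flap at (258,160) and the red ones at (297,185) and (295,231). I'll check the choice in a crop.

Run:
```python
import cv2,pickle
d=pickle.load(open("c0.pkl","rb"))
a=d["top"][0][125:220,195:295,::-1];b=d["side"][0][160:220,215:315,::-1]
cv2.imwrite("pics/ct.png",cv2.resize(a,None,fx=6,fy=6,interpolation=cv2.INTER_CUBIC))
cv2.imwrite("pics/cs.png",cv2.resize(b,None,fx=8,fy=8,interpolation=cv2.INTER_CUBIC))
```

```text
(no output)
```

View pics/ct.png

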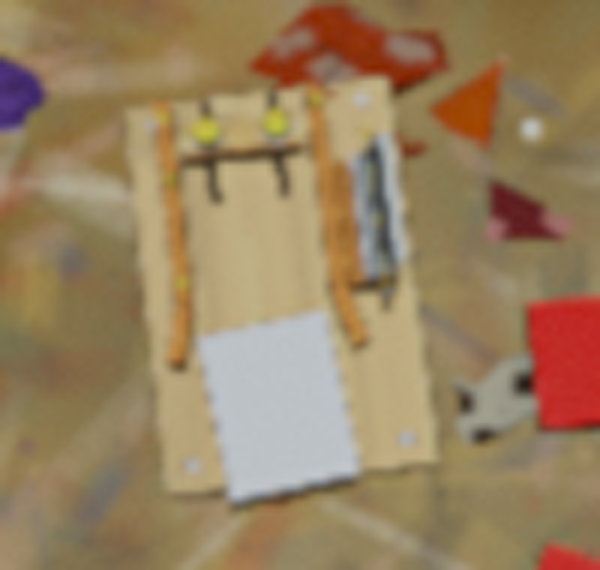

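View pics/cs.png

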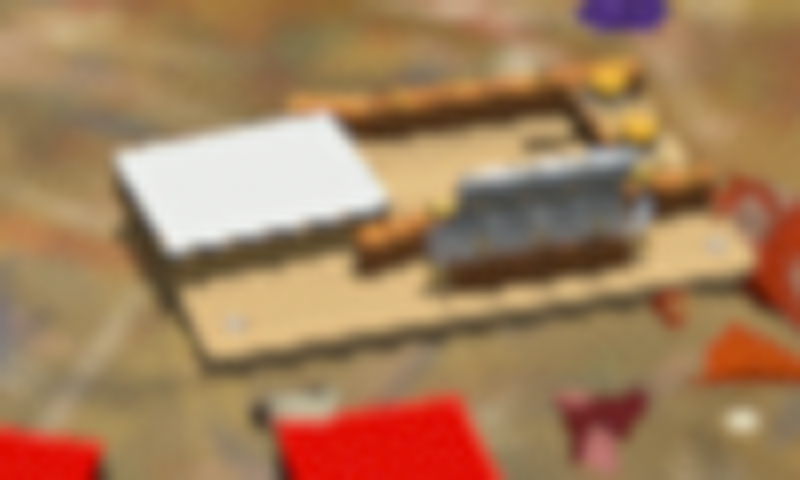

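The crops confirm the choice. In the top crop the white panel is at about (280,405) with its far edge in the flared mouth, the bar with its yellow screws is at (240,135), and the grey flap is at (378,205). The red panels are separate. Next I'll measure positions.

```bash
cat > h.py <<'E'
import numpy as np,cv2,pickle
from scipy.spatial.transform import Rotation as R
def ray(info,px,z):
    K=info["intrinsics"];q=info["orientation"];r=R.from_quat([q[1],q[2],q[3],q[0]]).as_matrix()
    v=r@np.linalg.inv(K)@np.array([px[0],px[1],1.]);e=info["eye"]
    return e+v*(z-e[2])/v[2]
def whitequad(img,roi,thr=150,sat=30):
    x0,y0,x1,y1=roi;c=cv2.resize(img[y0:y1,x0:x1],None,fx=8,fy=8,interpolation=cv2.INTER_CUBIC)
    h=cv2.cvtColor(c,cv2.COLOR_RGB2HSV);m=((h[...,1]<sat)&(h[...,2]>thr)).astype(np.uint8)
    cs,_=cv2.findContours(m,cv2.RETR_EXTERNAL,cv2.CHAIN_APPROX_NONE)
    k=max(cs,key=cv2.contourArea);b=cv2.boxPoints(cv2.minAreaRect(k))
    p=cv2.approxPolyDP(cv2.convexHull(k),20,True)[:,0]
    f=lambda a:(a+.5)/8-.5+np.array([x0,y0])
    return f(b),f(p)
E
python3 - <<'E'
from h import *
d=pickle.load(open("c0.pkl","rb"));i=d["top"][2]
B=np.array([(127,110),(388,78),(438,462),(168,492)])/6.+[195,125]
W=np.array([ray(i,p,.012) for p in B]);print("board FL FR NR NL\n",W.round(4))
s=lambda a,b:np.linalg.norm(W[a]-W[b]);print(s(0,1),s(1,2),s(2,3),s(3,0))
ux=(W[0]+W[1]-W[2]-W[3]);print("yaw",np.degrees(np.arctan2(ux[1],ux[0])))
uy=(W[0]+W[3]-W[1]-W[2]);print("yaw from y",np.degrees(np.arctan2(-uy[0],uy[1])))
ca=W.mean(0);
b,p=whitequad(d["top"][0],(225,170,262,215))
print("panel px",b.round(1).tolist(),p.round(1).tolist());P=np.array([ray(i,q,.032) for q in b]);print(P.round(4),P.mean(0),[np.linalg.norm(P[k]-P[k-1]).round(4) for k in range(4)])
P2=np.array([ray(i,q,.032) for q in p]);print(P2.round(4))
# side view check
isd=d["side"][2];Bs=np.array([(205,365),(755,275)])/8.+[215,160]
print("side NR FR",[ray(isd,q,.012).round(4) for q in Bs])
b,p=whitequad(d["side"][0],(225,170,266,195))
print("panel side",np.array([ray(isd,q,.032) for q in p]).round(4))
print("depth board",d["top"][1][155,238], d["top"][1][195,242], 'eye z',i["eye"][2])
E
```

```text
board FL FR NR NL
 [[ 0.703   0.1207  0.012 ]
 [ 0.7206 -0.0247  0.012 ]
 [ 0.5038 -0.0492  0.012 ]
 [ 0.4887  0.0961  0.012 ]]
0.14648993435408172 0.21820166956501935 0.14599339796130545 0.21578443818554188
yaw 6.497779385298545
yaw from y 6.4232241375747074
panel px [[226.9, 180.8], [249.0, 176.1], [254.8, 203.5], [232.7, 208.2]] [[248.6, 176.7], [253.9, 203.6], [232.9, 207.8], [227.4, 181.3]]
[[ 0.5706  0.0826  0.032 ]
 [ 0.5856  0.0117  0.032 ]
 [ 0.4964 -0.0064  0.032 ]
 [ 0.4819  0.0635  0.032 ]] [0.53361742 0.03785892 0.032     ] [np.float64(0.0907), np.float64(0.0725), np.float64(0.091), np.float64(0.0714)]
[[ 0.5836  0.013   0.032 ]
 [ 0.4961 -0.0036  0.032 ]
 [ 0.4831  0.0629  0.032 ]
 [ 0.5689  0.0808  0.032 ]]
side NR FR [array([ 0.506, -0.058,  0.012]), array([ 0.7213, -0.034 ,  0.012 ])]
panel side [[ 0.5827  0.0104  0.032 ]
 [ 0.4997 -0.0093  0.032 ]
 [ 0.4855  0.055   0.032 ]
 [ 0.5705  0.0762  0.032 ]]
depth board 1.1609906 1.11492 eye z 1.133898348277111
```

```bash
cat >> h.py <<'E'
def cloud(z,info):
    K=info["intrinsics"];q=info["orientation"];r=R.from_quat([q[1],q[2],q[3],q[0]]).as_matrix()
    v,u=np.mgrid[:z.shape[0],:z.shape[1]]
    P=np.stack([(u-K[0,2])/K[0,0]*z,(v-K[1,2])/K[1,1]*z,z],-1)
    return P@r.T+info["eye"]
E
python3 - <<'E'
from h import *
d=pickle.load(open("c0.pkl","rb"))
for n,pts in(("top",dict(panel=(241,193),deck=(240,165),table=(215,170),flap=(258,155),table2=(330,215),red=(297,185))),("side",dict(panel=(247,184),table=(235,210),deck=(290,197),flap=(283,187)))):
    C=cloud(d[n][1],d[n][2])
    for k,(u,v) in pts.items(): print(n,k,np.median(C[v-1:v+2,u-1:u+2].reshape(-1,3),0).round(4))
    w=C.reshape(-1,3);sel=(w[:,2]>.15)&(abs(w[:,1])<.3)&(w[:,0]>.5)&(w[:,0]<1.2)
    print("shelf minx",np.percentile(w[sel,0],[0,1,5]) if sel.any() else None, w[sel,2].min() if sel.any() else 0)
    # panel by depth
    m=(w[:,2]>.027)&(w[:,2]<.04)&(abs(w[:,0]-.53)<.07)&(abs(w[:,1]-.04)<.06)
    print("panel depth centroid",w[m].mean(0),m.sum())
yaw=np.radians(6.45);c,s=np.cos(yaw),np.sin(yaw)
# board frame from top: center of corners is board (-10,-10)
W=np.array([[.703,.1207],[.7206,-.0247],[.5038,-.0492],[.4887,.0961]]);M=np.array([[c,-s],[s,c]])
O=W.mean(0)-M@[-.01,-.01];print("origin",O)
P=np.array([[ 0.5706,0.0826],[ 0.5856,0.0117],[ 0.4964,-0.0064],[0.4819,0.0635]])
print("panel board",((P-O)@M).round(4))
for q in [(182,157),(300,147)]:
    print("bar face top line (z .03) board",((ray(d["top"][2],np.array(q)/6.+[195,125],.03)[:2]-O)@M).round(4))
for nm,q in dict(flapedge_far=(385,137),flapedge_near=(368,280),fr=(408,262)).items(): print(nm,((ray(d["top"][2],np.array(q)/6.+[195,125],.06)[:2]-O)@M).round(4))
E
```

```text
top panel [0.5306 0.0375 0.0301]
top deck [0.6283 0.0412 0.0118]
top table [ 0.6138  0.1247 -0.0016]
top flap [ 0.646  -0.0176  0.0652]
top table2 [ 0.4613 -0.2502  0.0006]
top red [ 0.5575 -0.1436  0.02  ]
shelf minx [0.70855357 0.71799    0.72989571] 0.306051524395649
panel depth centroid [0.53846301 0.0398652  0.03195431] 670
side panel [0.537  0.0242 0.0322]
side table [ 4.887e-01 -6.110e-02 -2.000e-04]
side deck [ 0.6611 -0.0303  0.0067]
side flap [ 0.6429 -0.0123  0.0333]
shelf minx [0.71073316 0.716784   0.72625273] 0.309547072501831
panel depth centroid [0.54032868 0.03481884 0.03153282] 451
origin [0.61283834 0.04678506]
panel board [[-0.0379  0.0403]
 [-0.031  -0.0318]
 [-0.1217 -0.0398]
 [-0.1282  0.0313]]
bar face top line (z .03) board [0.0616 0.035 ]
bar face top line (z .03) board [ 0.0595 -0.0295]
flapedge_far [ 0.0503 -0.0746]
flapedge_near [-0.0261 -0.0561]
fr [-0.019  -0.0781]
```

Emit:
carry_out(motion=[[[0,0,-0.143,0,0,0,0.56],[0,0,-0.143,0,0,0,0.56],[0,0,-0.143,0,0,0,0.56],[0,0,-0.143,0,0,0,0.56],[0,0,0,0,-3,0,0.56],[0,0,0,-1,-5,0,0.56],[0,0,0,-1,-5,0,0.56],[0,0,0,-1,-5,0,0.56],[0,0,0,-1,-5,0,0.56],[0,0,0,-1,-5,0,0.56]]])

```text
time_s: 1.35
position: [0.37, 0.3076, 0.1956]
ee_rot: [-0.0, -0.056, 0.998, -0.0]
force: [0.5, -0.7, 0.8]
opening: 0.0203
```

Emit:
carry_out(motion=[[[0,0,0,-1,-5,0,0.56],[0,0,0,-1,-5,0,0.56],[0,0,0,-1,-5,0,0.56],[0,0,0,-1,-5,0,0.56],[0,0,0,-1,-5,2,0.56],[0,0,0,-1,-2.5,3,0.56],[0,0,0,0,0,4,0.56],[0,0,0,0,0,3,0.56],[0,0,0,0,0,0,0.56],[0,0,0,0,0,0,0.56]]])

```text
time_s: 2.6
position: [0.4605, 0.0431, 0.0766]
ee_rot: [0.0, -0.056, 0.998, 0.0]
force: [0.1, 0.5, 1.2]
opening: 0.0199
```

Emit:
carry_out(motion=[[[0,0,0,0,-1.6,0,0.56],[0,0,0,0,0,2.5,0.56],[0,0,0,0,0,2,0.56],[0,0,0,0,0,1,0.56],[0,0,0,0,0,0,0.56]]])

```text
time_s: 3.22
position: [0.4618, 0.0264, 0.0209]
ee_rot: [-0.0, -0.055, 0.998, -0.0]
force: [0.3, 0.3, -0.6]
opening: 0.0204
```

```bash
cat > look.py <<'E'
import sys;from h import *;from plant import ctrl
t=sys.argv[1];d={}
for n in ("top","side"):
    p,z=ctrl.capture(n);d[n]=(p,z,ctrl.camera_info(n))
pickle.dump(d,open(t+".pkl","wb"))
a=cv2.resize(d["top"][0][125:220,195:295,::-1],(600,570),interpolation=cv2.INTER_CUBIC)
b=cv2.resize(d["side"][0][140:220,215:315,::-1],(700,560),interpolation=cv2.INTER_CUBIC)
cv2.imwrite(f"pics/{t}_t.png",a);cv2.imwrite(f"pics/{t}_s.png",b)
o=ctrl.get_obs();print(o["time_s"],np.round(o["position"],4),np.round(o["force"],2))
E
python3 look.py l1
```

```text
3.325 [0.4624 0.0268 0.0215] [-0.65 -0.28  0.47]
```

View pics/l1_s.png

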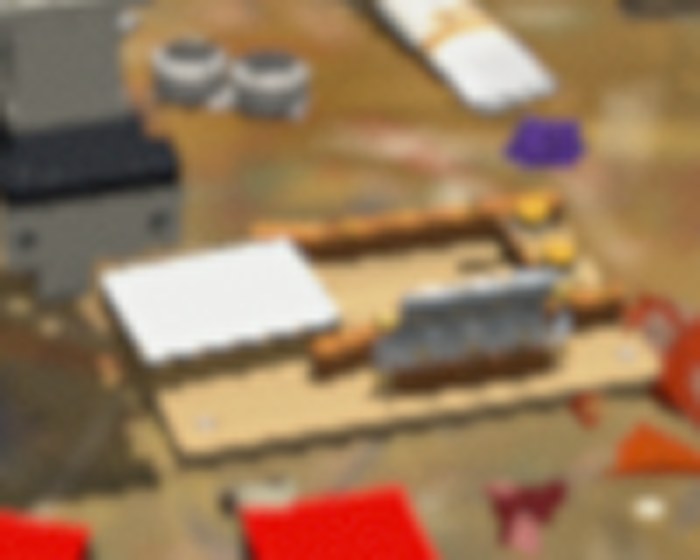

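View pics/l1_t.png

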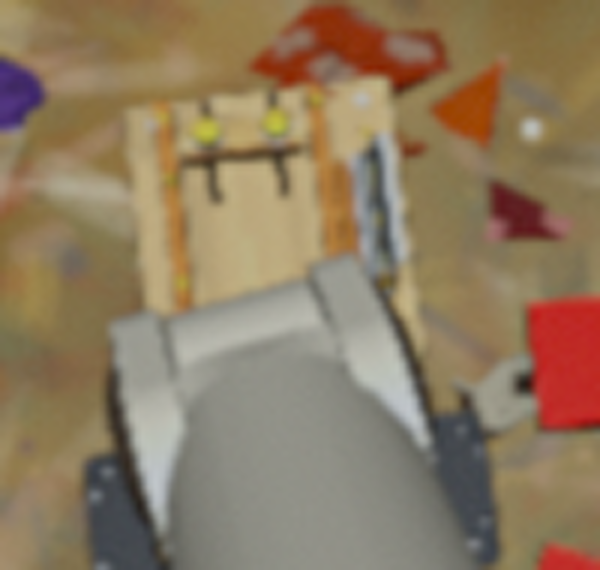

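Top view: the gripper is centred behind the panel and nothing has been disturbed. I'll start pushing.

Emit:
carry_out(motion=[[[0,0,0,-0.8,0,0,0.56],[0,0,0,-0.6,0,0,0.56],[0,0,0,-0.5,0,0,0.56],[0,0,0,-0.5,0,0,0.56],[0,0,0,-0.5,0,0,0.56],[0,0,0,-0.5,0,0,0.56],[0,0,0,-0.5,0,0,0.56]]])

```text
time_s: 4.2
position: [0.5008, 0.0313, 0.0208]
ee_rot: [-0.0, -0.056, 0.998, 0.0]
force: [-0.1, 0.4, 0.2]
opening: 0.0203
```

```bash
python3 look.py l2
```

```text
4.3 [0.5012 0.0314 0.0209] [-0.78  0.15 -0.2 ]
```

View pics/l2_s.png

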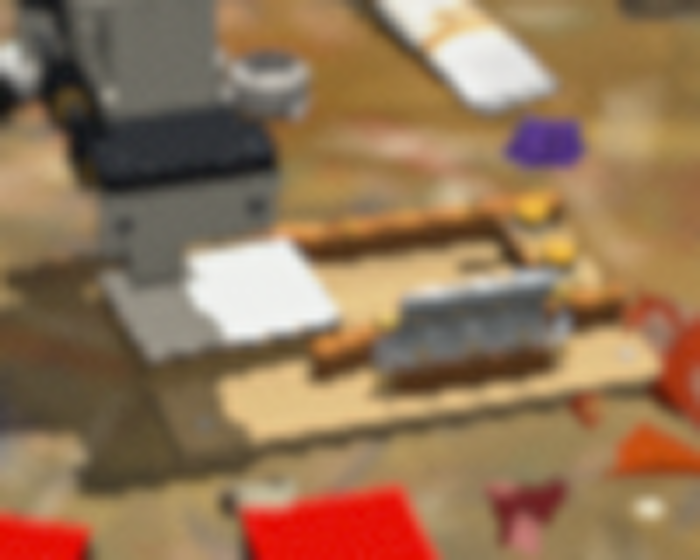

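```bash
cat >> h.py <<'E'
def proj(info,P):
    q=info["orientation"];r=R.from_quat([q[1],q[2],q[3],q[0]]).as_matrix()
    c=(np.atleast_2d(P)-info["eye"])@r;p=c@info["intrinsics"].T;return p[:,:2]/p[:,2:]
E
python3 - <<'E'
from h import *
d=pickle.load(open("l2.pkl","rb"))
p,z,i=d["side"];k=lambda P:((proj(i,P)-[215,140])*7).round(0).tolist()
print("tcp",k([.5012,.0314,.0209]), k([.5012,.0314,.05]))
print("panel orig",k([[ 0.5706,0.0826,.032],[ 0.5856,0.0117,.032],[ 0.4964,-0.0064,.032],[0.4819,0.0635,.032]]))
C=cloud(z,i)
for u,v in((125,260),(145,260),(170,260),(145,270),(145,250),(145,290),(145,310),(250,290)):
    print(u,v,C[int(140+v/7),int(215+u/7)].round(4))
b,pp=whitequad(p,(225,165,270,195),thr=90,sat=40);print(np.array([ray(i,q,.032) for q in pp]).round(4))
E
```

```text
tcp [[142.0, 327.0]] [[140.0, 272.0]]
panel orig [[279.0, 232.0], [337.0, 313.0], [141.0, 354.0], [90.0, 271.0]]
125 260 [ 0.5009  0.1253 -0.0023]
145 260 [0.4986 0.0043 0.0738]
170 260 [0.5109 0.0069 0.071 ]
145 270 [0.4985 0.0051 0.0698]
145 250 [ 0.493  -0.0521  0.1165]
145 290 [0.5022 0.044  0.0338]
145 310 [0.5001 0.0271 0.0338]
250 290 [0.5483 0.0368 0.0336]
[[ 0.5757  0.136   0.032 ]
 [ 0.5816  0.0063  0.032 ]
 [ 0.5    -0.0066  0.032 ]
 [ 0.4874  0.0511  0.032 ]
 [ 0.4938  0.1269  0.032 ]]
```

View pics/l2_t.png

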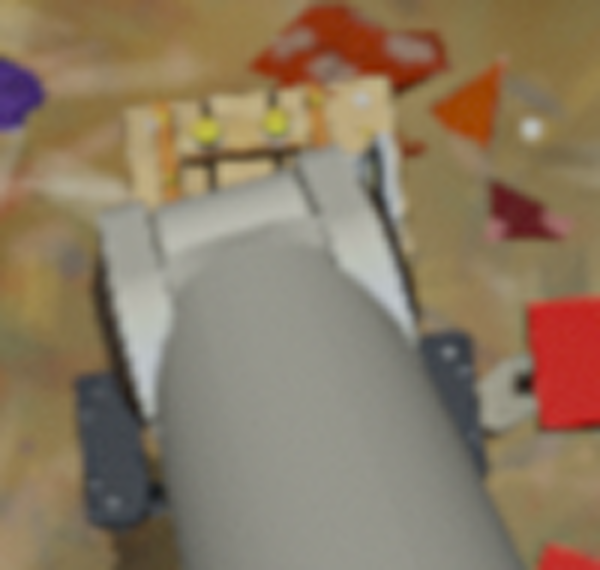

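Run:
```python
from h import *
for t in("l1","l2"):
    d=pickle.load(open(t+".pkl","rb"))
    p,z,i=d["side"];C=cloud(z,i)
    cv2.imwrite(f"pics/{t}_z.png",cv2.resize(p[150:200,200:260,::-1],None,fx=12,fy=12,interpolation=cv2.INTER_NEAREST))
    for u in ((218,222,226) if t=="l1" else (228,232,236,240)):
        print(t,u,[(v,C[v,u].round(3).tolist()) for v in range(168,190,2)])
```

```text
l1 218 [(168, [0.445, -0.066, 0.153]), (170, [0.445, -0.066, 0.146]), (172, [0.445, -0.062, 0.137]), (174, [0.445, -0.062, 0.131]), (176, [0.444, -0.062, 0.124]), (178, [0.454, 0.124, -0.0]), (180, [0.453, 0.113, -0.001]), (182, [0.452, 0.096, 0.002]), (184, [0.451, 0.087, 0.0]), (186, [0.45, 0.072, 0.003]), (188, [0.449, 0.063, 0.001])]
l1 222 [(168, [0.456, -0.065, 0.151]), (170, [0.456, -0.066, 0.145]), (172, [0.456, -0.062, 0.136]), (174, [0.456, -0.062, 0.129]), (176, [0.456, -0.06, 0.122]), (178, [0.459, 0.001, 0.076]), (180, [0.459, 0.002, 0.069]), (182, [0.459, 0.007, 0.058]), (184, [0.464, 0.09, -0.003]), (186, [0.463, 0.074, -0.0]), (188, [0.462, 0.062, 0.0])]
l1 226 [(168, [0.467, -0.07, 0.153]), (170, [0.467, -0.065, 0.144]), (172, [0.467, -0.06, 0.134]), (174, [0.467, -0.057, 0.125]), (176, [0.467, -0.059, 0.12]), (178, [0.471, -0.002, 0.077]), (180, [0.471, 0.005, 0.066]), (182, [0.478, 0.097, -0.002]), (184, [0.477, 0.087, -0.003]), (186, [0.475, 0.069, 0.002]), (188, [0.474, 0.062, -0.001])]
l2 228 [(168, [0.494, 0.18, 0.001]), (170, [0.493, 0.173, -0.003]), (172, [0.
[... 568 characters left out ...]
8, [0.491, 0.033, 0.016])]
l2 236 [(168, [0.496, -0.06, 0.144]), (170, [0.496, -0.057, 0.136]), (172, [0.496, -0.056, 0.128]), (174, [0.495, -0.057, 0.123]), (176, [0.501, 0.0, 0.08]), (178, [0.501, 0.004, 0.07]), (180, [0.502, 0.015, 0.056]), (182, [0.505, 0.043, 0.03]), (184, [0.503, 0.029, 0.032]), (186, [0.502, 0.02, 0.031]), (188, [0.5, 0.004, 0.034])]
l2 240 [(168, [0.507, -0.06, 0.143]), (170, [0.507, -0.056, 0.134]), (172, [0.507, -0.056, 0.127]), (174, [0.507, -0.056, 0.121]), (176, [0.514, 0.005, 0.075]), (178, [0.514, 0.005, 0.069]), (180, [0.518, 0.049, 0.033]), (182, [0.517, 0.034, 0.035]), (184, [0.515, 0.026, 0.033]), (186, [0.514, 0.017, 0.032]), (188, [0.513, 0.006, 0.031])]
```

View pics/l1_z.png

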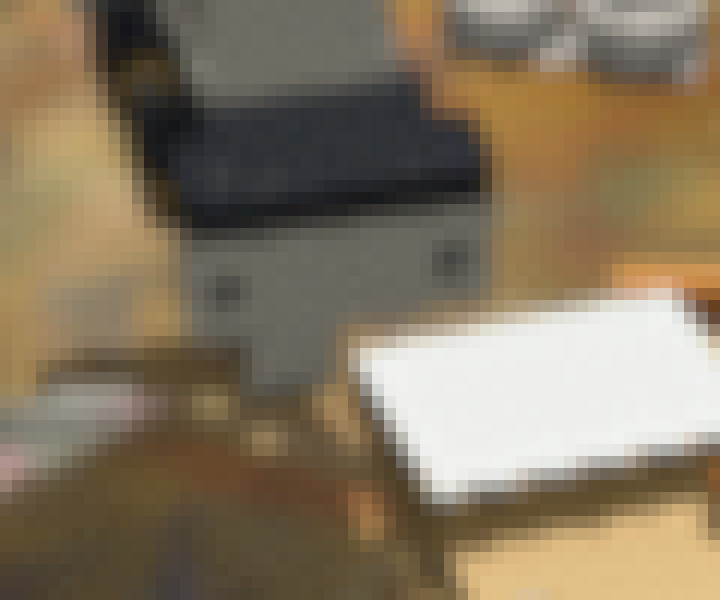

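View pics/l2_z.png

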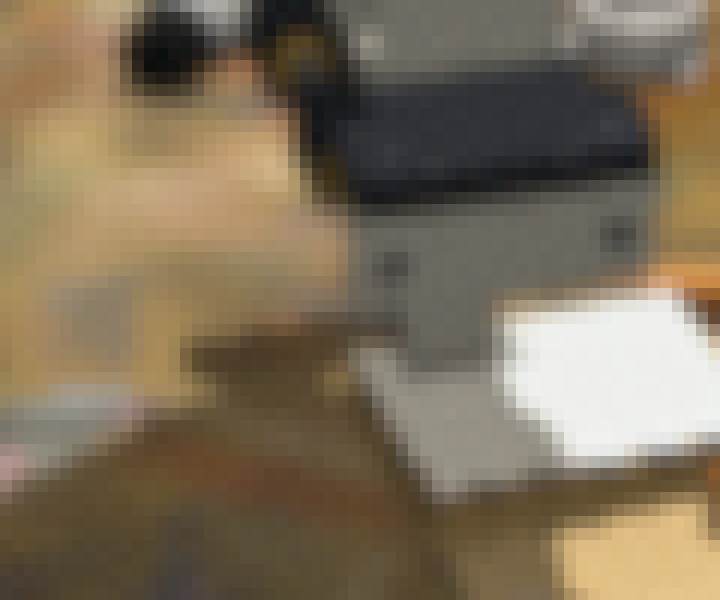

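The pictures disagree with the reported pose. The side view shows the fingertips at about z 0.055 (crop (145,275)), while the state says 0.021, and they have passed over the panel without touching it. The tool is really about 33 mm higher than reported, so I'll back off and find the true height by touching the bare table.

Emit:
carry_out(motion=[[[0,0,0,2.0,0,0,0.56],[0,0,0,2.2,0,0,0.56],[0,0,0,0,0,1,0.56],[0,0,0,0,0,1,0.56],[0,0,0,0,0,0,0.56],[0,0,0,0,0,0,0.56]]])

```text
time_s: 5.05
position: [0.4592, 0.0268, 0.0006]
ee_rot: [-0.0, -0.056, 0.998, 0.0]
force: [0.0, -0.4, 0.5]
opening: 0.0204
```

```bash
python3 look.py l3;python3 - <<'E'
from h import *
d=pickle.load(open("l3.pkl","rb"))
p,z,i=d["side"];C=cloud(z,i)
cv2.imwrite("pics/l3_z.png",cv2.resize(p[155:205,200:260,::-1],None,fx=12,fy=12,interpolation=cv2.INTER_NEAREST))
for u in (219,221,223,225): print(u,[(v,C[v,u].round(3).tolist()) for v in range(178,198,2)])
E
```

```text
5.15 [0.4592 0.0268 0.0009] [-0.28 -0.71  0.05]
219 [(178, [0.447, -0.06, 0.116]), (180, [0.446, -0.062, 0.111]), (182, [0.446, -0.061, 0.104]), (184, [0.45, 0.013, 0.049]), (186, [0.454, 0.079, -0.003]), (188, [0.452, 0.064, -0.0]), (190, [0.451, 0.052, 0.0]), (192, [0.45, 0.041, -0.0]), (194, [0.449, 0.031, -0.001]), (196, [0.448, 0.015, 0.003])]
221 [(178, [0.452, -0.062, 0.117]), (180, [0.452, -0.058, 0.107]), (182, [0.451, -0.067, 0.107]), (184, [0.455, 0.001, 0.056]), (186, [0.455, -0.001, 0.05]), (188, [0.455, 0.01, 0.035]), (190, [0.457, 0.048, 0.002]), (192, [0.457, 0.041, -0.001]), (194, [0.456, 0.029, -0.0]), (196, [0.455, 0.019, -0.0])]
223 [(178, [0.458, -0.061, 0.115]), (180, [0.458, -0.061, 0.109]), (182, [0.457, -0.062, 0.103]), (184, [0.461, -0.001, 0.056]), (186, [0.461, -0.002, 0.049]), (188, [0.462, 0.014, 0.032]), (190, [0.464, 0.051, -0.0]), (192, [0.463, 0.04, -0.0]), (194, [0.462, 0.032, -0.003]), (196, [0.46, 0.011, 0.004])]
225 [(178, [0.463, -0.068, 0.119]), (180, [0.463, -0.06, 0.107]), (182, [0.463, -0.064, 0.104]), (184, [0.468, 0.003, 0.053]), (186, [0.467, 0.002, 0.046]), (188, [0.471, 0.055, 0.003]), (190, [0.47, 0.051, -0.001]), (192, [0.469, 0.04, -0.001]), (194, [0.468, 0.026, 0.0]), (196, [0.466, 0.012, 0.003])]
```

View pics/l3_z.png

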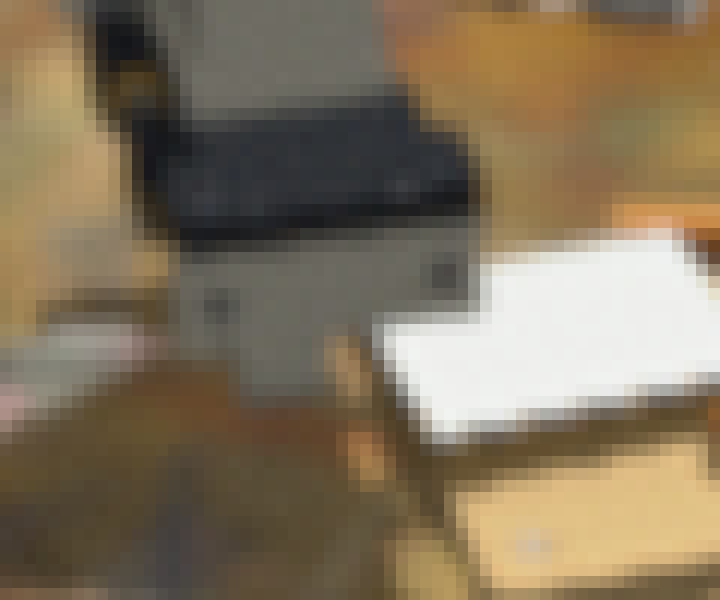

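The view shows the tip at about z 0.032 with 0.001 reported, which agrees with the offset. I'll feel for the table.

Emit:
carry_out(motion=[[[0,0,0,0,0,1,0.56],[0,0,0,0,0,1,0.56],[0,0,0,0,0,0.3,0.56],[0,0,0,0,0,0,0.56]]])

```text
time_s: 5.65
position: [0.4582, 0.0267, -0.0227]
ee_rot: [-0.001, -0.056, 0.998, 0.0]
force: [0.5, -0.5, 0.4]
opening: 0.0204
```

Emit:
carry_out(motion=[[[0,0,0,0,0,0.2,0.56],[0,0,0,0,0,0.1,0.56]]])

```text
time_s: 5.9
position: [0.4589, 0.0266, -0.0251]
ee_rot: [0.0, -0.056, 0.998, 0.0]
force: [0.2, -0.7, -0.3]
opening: 0.0206
```

Emit:
carry_out(motion=[[[0,0,0,0,0,0.2,0.56],[0,0,0,0,0,0,0.56]]])

```text
time_s: 6.15
position: [0.4586, 0.0266, -0.0273]
ee_rot: [-0.0, -0.056, 0.998, 0.0]
force: [0.0, -0.4, -0.4]
opening: 0.0201
```

Emit:
carry_out(motion=[[[0,0,0,0,0,0.15,0.56],[0,0,0,0,0,0,0.56]]])

```text
time_s: 6.4
position: [0.4587, 0.0266, -0.0288]
ee_rot: [-0.0, -0.056, 0.998, 0.0]
force: [0.4, -0.7, 1.1]
opening: 0.0202
```

Emit:
carry_out(motion=[[[0,0,0,0,0,0.15,0.56],[0,0,0,0,0,0,0.56]]])

```text
time_s: 6.65
position: [0.4586, 0.0267, -0.0303]
ee_rot: [-0.0, -0.056, 0.998, 0.0]
force: [0.2, -0.2, -0.5]
opening: 0.0202
```

Emit:
carry_out(motion=[[[0,0,0,0,0,0.15,0.56],[0,0,0,0,0,0,0.56]]])

```text
time_s: 6.9
position: [0.4588, 0.0266, -0.0307]
ee_rot: [0.0, -0.056, 0.998, -0.0]
force: [-3.2, 0.2, 14.6]
opening: 0.02
```

Emit:
carry_out(motion=[[[0,0,0,0,0,0.15,0.56],[0,0,0,0,0,0,0.56]]])

```text
time_s: 7.15
position: [0.4589, 0.0266, -0.0308]
ee_rot: [0.0, -0.056, 0.998, -0.001]
force: [-8.6, -0.8, 34.3]
opening: 0.0203
```

Contact: reported z = -0.0308 is the table, so true z = reported + 0.031, and stiffness is about 13 N/mm. I'll lift to true z of about 0.021 and start the push.

Emit:
carry_out(motion=[[[0,0,0,0,0,-2.4,0.56],[0,0,0,-0.5,0,0,0.56],[0,0,0,-0.5,0,0,0.56],[0,0,0,-0.5,0,0,0.56],[0,0,0,-0.5,0,0,0.56],[0,0,0,-0.5,0,0,0.56],[0,0,0,-0.5,0,0,0.56],[0,0,0,0,0,0,0.56]]])

```text
time_s: 8.15
position: [0.4891, 0.0301, -0.0092]
ee_rot: [0.0, -0.056, 0.998, 0.0]
force: [0.7, -1.1, -0.2]
opening: 0.0201
```

```bash
python3 look.py l4
```

```text
8.25 [ 0.4887  0.0299 -0.0091] [-0.63 -0.34  0.99]
```

View pics/l4_s.png

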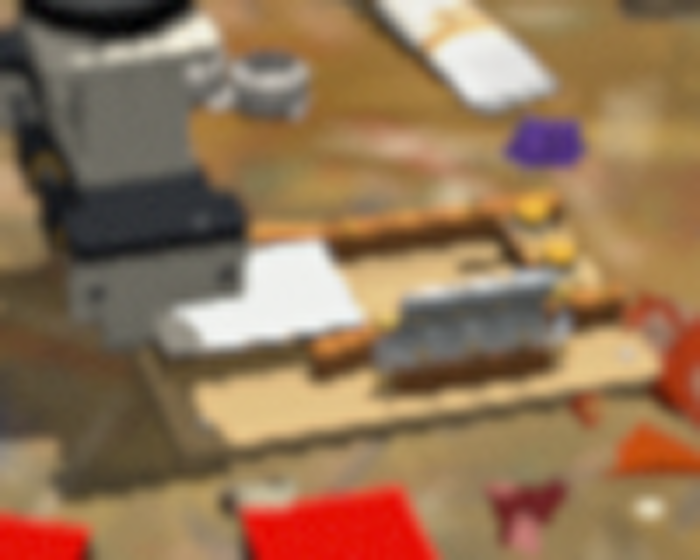

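The panel is now moving, squared against the fingers (near-right corner at (165,345)). I'll continue.

Emit:
carry_out(motion=[[[0,0,0,-0.5,0,0,0.56],[0,0,0,-0.5,0,0,0.56],[0,0,0,-0.5,0,0,0.56],[0,0,0,-0.5,0,0,0.56],[0,0,0,0,0,0,0.56]]])

```text
time_s: 8.88
position: [0.5094, 0.0323, -0.0091]
ee_rot: [0.001, -0.056, 0.998, 0.0]
force: [0.7, -0.3, 0.6]
opening: 0.0203
```

Emit:
carry_out(motion=[[[0,0,0,-0.4,0,0,0.56],[0,0,0,-0.4,0,0,0.56],[0,0,0,-0.4,0,0,0.56],[0,0,0,-0.4,0,0,0.56],[0,0,0,-0.4,0,0,0.56],[0,0,0,0,0,0,0.56]]])

```text
time_s: 9.62
position: [0.5293, 0.0344, -0.0091]
ee_rot: [0.001, -0.055, 0.998, 0.0]
force: [-0.7, -0.9, 0.5]
opening: 0.0201
```

```bash
python3 look.py l5
```

```text
9.725 [ 0.529   0.0342 -0.0091] [-0.29 -1.    0.08]
```

View pics/l5_s.png

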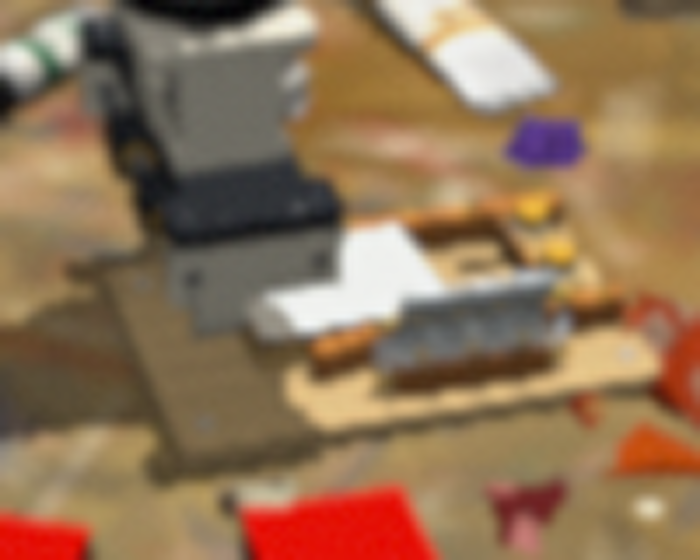

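Emit:
carry_out(motion=[[[0,0,0,-0.3,0,0,0.56],[0,0,0,-0.3,0,0,0.56],[0,0,0,-0.3,0,0,0.56],[0,0,0,-0.3,0,0,0.56],[0,0,0,-0.3,0,0,0.56],[0,0,0,-0.3,0,0,0.56],[0,0,0,-0.3,0,0,0.56],[0,0,0,0,0,0,0.56]]])

```text
time_s: 10.72
position: [0.5498, 0.0367, -0.0091]
ee_rot: [0.0, -0.056, 0.998, -0.0]
force: [-0.9, 0.5, 0.7]
opening: 0.0204
```

```bash
python3 look.py l6
```

```text
10.825 [ 0.5498  0.0364 -0.0091] [ 0.16 -0.34  0.12]
```

View pics/l6_s.png

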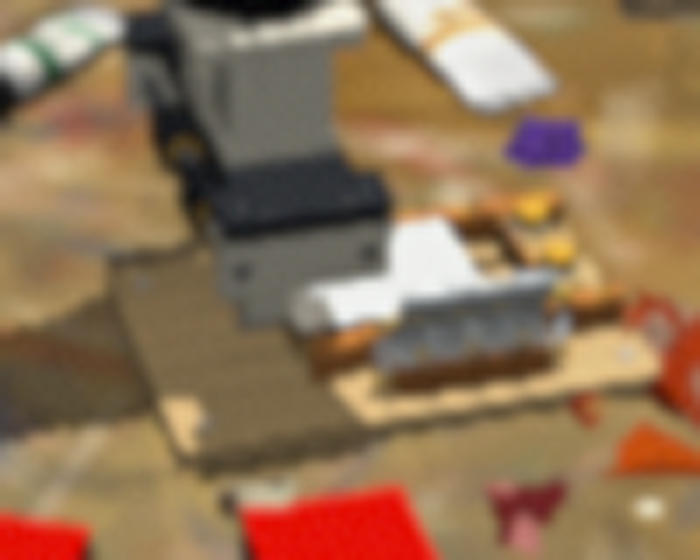

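Emit:
carry_out(motion=[[[0,0,0,-0.15,0,0,0.56],[0,0,0,-0.15,0,0,0.56],[0,0,0,-0.1,0,0,0.56],[0,0,0,-0.1,0,0,0.56],[0,0,0,0,0,0,0.56]]])

```text
time_s: 11.45
position: [0.5541, 0.0375, -0.0092]
ee_rot: [-0.0, -0.056, 0.998, 0.0]
force: [-2.6, 1.6, 0.9]
opening: 0.0201
```

Emit:
carry_out(motion=[[[0,0,0,-0.1,0,0,0.56],[0,0,0,-0.1,0,0,0.56],[0,0,0,-0.1,0,0,0.56],[0,0,0,-0.1,0,0,0.56],[0,0,0,0,0,0,0.56]]])

```text
time_s: 12.08
position: [0.5585, 0.0376, -0.0091]
ee_rot: [0.0, -0.055, 0.998, -0.0]
force: [-0.2, 0.2, -0.6]
opening: 0.0199
```

```bash
python3 look.py l7
```

```text
12.175 [ 0.5585  0.0375 -0.0091] [-0.12  0.29 -0.3 ]
```

View pics/l7_s.png

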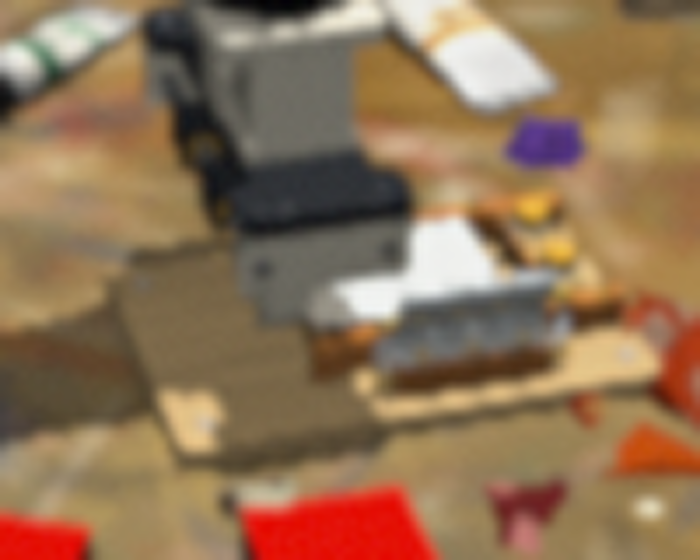

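Run:
```python
from h import *
d=pickle.load(open("l7.pkl","rb"))
p,z,i=d["side"]
cv2.imwrite("pics/l7_z.png",cv2.resize(p[162:192,260:310,::-1],None,fx=16,fy=16,interpolation=cv2.INTER_CUBIC))
p,z,i=d["top"]
cv2.imwrite("pics/l7_tz.png",cv2.resize(p[135:175,215:265,::-1],None,fx=16,fy=14,interpolation=cv2.INTER_CUBIC))
```

View pics/l7_z.png

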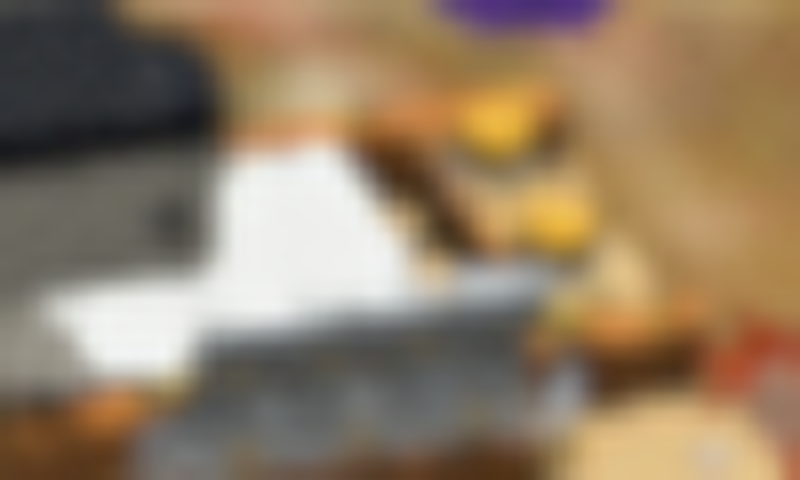

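View pics/l7_tz.png

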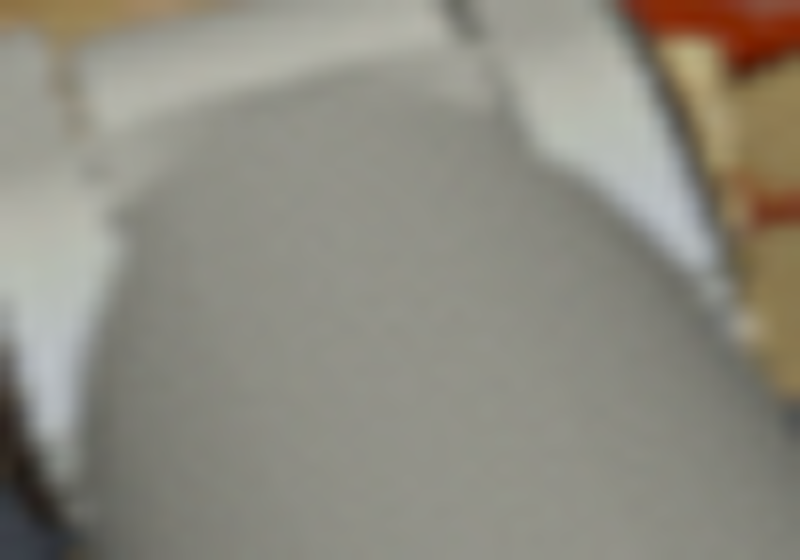

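The zoomed side view shows the panel's far edge at (390,215) and the bar's near edge at about (455,215), a gap of roughly 12 mm. I'll advance 6 mm, then feel.

Emit:
carry_out(motion=[[[0,0,0,-0.15,0,0,0.56],[0,0,0,-0.15,0,0,0.56],[0,0,0,-0.15,0,0,0.56],[0,0,0,-0.15,0,0,0.56],[0,0,0,0,0,0,0.56]]])

```text
time_s: 12.8
position: [0.5644, 0.0383, -0.0092]
ee_rot: [0.0, -0.056, 0.998, -0.0]
force: [-0.4, 0.1, 0.5]
opening: 0.0202
```

Emit:
carry_out(motion=[[[0,0,0,-0.1,0,0,0.56],[0,0,0,0,0,0,0.56]]])

```text
time_s: 13.05
position: [0.5653, 0.0385, -0.0092]
ee_rot: [0.0, -0.056, 0.998, 0.0]
force: [-0.6, -0.1, -0.0]
opening: 0.0202
```

Emit:
carry_out(motion=[[[0,0,0,-0.1,0,0,0.56],[0,0,0,0,0,0,0.56]]])

```text
time_s: 13.3
position: [0.5664, 0.0387, -0.0092]
ee_rot: [0.0, -0.056, 0.998, 0.0]
force: [-1.0, -0.1, 0.1]
opening: 0.0204
```

Emit:
carry_out(motion=[[[0,0,0,-0.06,0,0,0.56],[0,0,0,0,0,0,0.56]]])

```text
time_s: 13.55
position: [0.5667, 0.0388, -0.0092]
ee_rot: [0.0, -0.056, 0.998, 0.0]
force: [-1.0, -0.9, 0.8]
opening: 0.0201
```

Emit:
carry_out(motion=[[[0,0,0,-0.06,0,0,0.56],[0,0,0,0,0,0,0.56]]])

```text
time_s: 13.8
position: [0.5676, 0.0388, -0.0092]
ee_rot: [0.0, -0.056, 0.998, 0.0]
force: [-1.3, -0.0, -0.8]
opening: 0.0201
```

Emit:
carry_out(motion=[[[0,0,0,-0.06,0,0,0.56],[0,0,0,0,0,0,0.56]]])

```text
time_s: 14.05
position: [0.568, 0.0388, -0.0092]
ee_rot: [0.0, -0.056, 0.998, 0.0]
force: [-0.8, 0.3, 0.5]
opening: 0.0201
```

Emit:
carry_out(motion=[[[0,0,0,-0.06,0,0,0.56],[0,0,0,0,0,0,0.56]]])

```text
time_s: 14.3
position: [0.5687, 0.0389, -0.0092]
ee_rot: [0.0, -0.056, 0.998, 0.0]
force: [-1.0, 0.0, -1.6]
opening: 0.0198
```

Emit:
carry_out(motion=[[[0,0,0,-0.06,0,0,0.56],[0,0,0,0,0,0,0.56]]])

```text
time_s: 14.55
position: [0.5692, 0.039, -0.0092]
ee_rot: [0.0, -0.056, 0.998, 0.0]
force: [-1.1, 0.7, -0.3]
opening: 0.0203
```

```bash
python3 look.py l8
python3 - <<'E'
from h import *
p=pickle.load(open("l8.pkl","rb"))["side"][0]
cv2.imwrite("pics/l8_z.png",cv2.resize(p[162:192,260:310,::-1],None,fx=16,fy=16,interpolation=cv2.INTER_CUBIC))
E
```

```text
14.65 [ 0.5692  0.039  -0.0092] [-0.65 -0.71 -0.8 ]
```

View pics/l8_z.png

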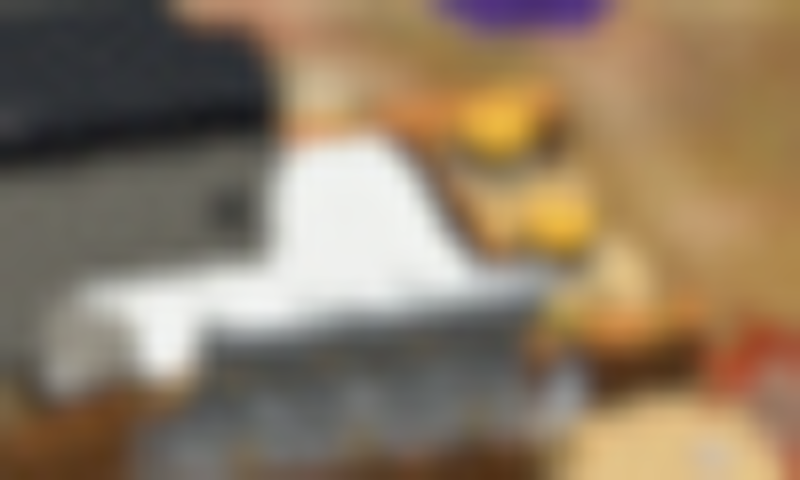

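The panel edge (440,210) is now within about 2–3 mm of the bar (455,215). I'll keep feeling forward.

Emit:
carry_out(motion=[[[0,0,0,-0.05,0,0,0.56],[0,0,0,0,0,0,0.56]]])

```text
time_s: 14.9
position: [0.5696, 0.039, -0.0092]
ee_rot: [0.0, -0.056, 0.998, 0.0]
force: [0.2, -0.4, 0.2]
opening: 0.0201
```

Emit:
carry_out(motion=[[[0,0,0,-0.05,0,0,0.56],[0,0,0,0,0,0,0.56]]])

```text
time_s: 15.15
position: [0.5702, 0.0391, -0.0092]
ee_rot: [0.0, -0.056, 0.998, 0.0]
force: [-0.9, 0.3, -0.5]
opening: 0.0203
```

Emit:
carry_out(motion=[[[0,0,0,-0.05,0,0,0.56],[0,0,0,0,0,0,0.56]]])

```text
time_s: 15.4
position: [0.5707, 0.0391, -0.0092]
ee_rot: [0.0, -0.056, 0.998, 0.0]
force: [-1.2, -0.2, -0.2]
opening: 0.0203
```

Emit:
carry_out(motion=[[[0,0,0,-0.04,0,0,0.56],[0,0,0,0,0,0,0.56]]])

```text
time_s: 15.65
position: [0.571, 0.0392, -0.0092]
ee_rot: [0.0, -0.056, 0.998, 0.0]
force: [-1.5, -0.7, 0.5]
opening: 0.0201
```

Emit:
carry_out(motion=[[[0,0,0,-0.04,0,0,0.56],[0,0,0,0,0,0,0.56]]])

```text
time_s: 15.9
position: [0.5715, 0.0392, -0.0092]
ee_rot: [0.0, -0.056, 0.998, 0.0]
force: [-1.0, -0.9, -0.0]
opening: 0.0204
```

Emit:
carry_out(motion=[[[0,0,0,-0.04,0,0,0.56],[0,0,0,0,0,0,0.56]]])

```text
time_s: 16.15
position: [0.5718, 0.0393, -0.0092]
ee_rot: [0.0, -0.056, 0.998, 0.0]
force: [-1.3, 0.0, 1.1]
opening: 0.0203
```

Emit:
carry_out(motion=[[[0,0,0,-0.04,0,0,0.56],[0,0,0,0,0,0,0.56]]])

```text
time_s: 16.4
position: [0.5723, 0.0393, -0.0092]
ee_rot: [0.0, -0.056, 0.998, 0.0]
force: [-1.6, 0.8, 0.5]
opening: 0.0201
```

Emit:
carry_out(motion=[[[0,0,0,-0.04,0,0,0.56],[0,0,0,0,0,0,0.56]]])

```text
time_s: 16.65
position: [0.5726, 0.0394, -0.0092]
ee_rot: [0.0, -0.056, 0.998, 0.0]
force: [-0.8, -0.6, 0.4]
opening: 0.0201
```

Emit:
carry_out(motion=[[[0,0,0,-0.04,0,0,0.56],[0,0,0,0,0,0,0.56]]])

```text
time_s: 16.9
position: [0.573, 0.0394, -0.0092]
ee_rot: [0.0, -0.056, 0.998, 0.0]
force: [-0.7, 0.8, 0.5]
opening: 0.0202
```

Emit:
carry_out(motion=[[[0,0,0,-0.05,0,0,0.56],[0,0,0,0,0,0,0.56]]])

```text
time_s: 17.15
position: [0.5736, 0.0395, -0.0092]
ee_rot: [0.0, -0.056, 0.998, 0.0]
force: [-1.1, 0.4, 0.2]
opening: 0.0205
```

Emit:
carry_out(motion=[[[0,0,0,-0.05,0,0,0.56],[0,0,0,0,0,0,0.56]]])

```text
time_s: 17.4
position: [0.574, 0.0395, -0.0092]
ee_rot: [0.0, -0.056, 0.998, 0.0]
force: [-1.0, -0.6, 1.4]
opening: 0.0203
```

Emit:
carry_out(motion=[[[0,0,0,-0.05,0,0,0.56],[0,0,0,0,0,0,0.56]]])

```text
time_s: 17.65
position: [0.5745, 0.0396, -0.0092]
ee_rot: [0.0, -0.056, 0.998, 0.0]
force: [-0.9, -1.1, 0.6]
opening: 0.0206
```

```bash
python3 look.py l9
python3 - <<'E'
from h import *
p=pickle.load(open("l9.pkl","rb"))["side"][0]
cv2.imwrite("pics/l9_z.png",cv2.resize(p[162:192,260:310,::-1],None,fx=16,fy=16,interpolation=cv2.INTER_CUBIC))
E
```

```text
17.75 [ 0.5746  0.0396 -0.0092] [-0.28 -0.8  -0.54]
```

View pics/l9_z.png

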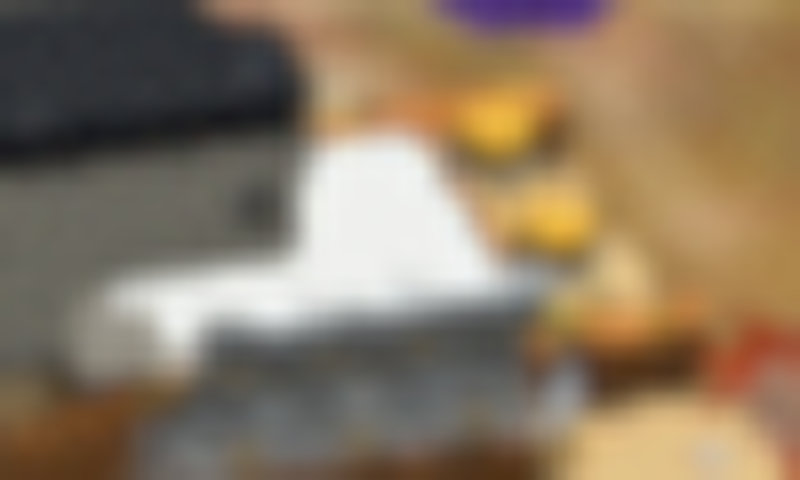

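The bar's screws are unmoved at (500,122) and (560,220), and the gap is almost closed.

Emit:
carry_out(motion=[[[0,0,0,-0.04,0,0,0.56],[0,0,0,0,0,0,0.56]]])

```text
time_s: 18.0
position: [0.5748, 0.0396, -0.0092]
ee_rot: [-0.0, -0.056, 0.998, 0.0]
force: [-1.6, -0.4, 1.5]
opening: 0.0202
```

Emit:
carry_out(motion=[[[0,0,0,-0.04,0,0,0.56],[0,0,0,0,0,0,0.56]]])

```text
time_s: 18.25
position: [0.5754, 0.0397, -0.0092]
ee_rot: [0.0, -0.056, 0.998, 0.0]
force: [-1.2, 0.5, -0.1]
opening: 0.0201
```

Emit:
carry_out(motion=[[[0,0,0,-0.04,0,0,0.56],[0,0,0,0,0,0,0.56]]])

```text
time_s: 18.5
position: [0.5757, 0.0397, -0.0092]
ee_rot: [0.0, -0.056, 0.998, 0.0]
force: [-1.7, -0.4, 1.4]
opening: 0.0199
```

Emit:
carry_out(motion=[[[0,0,0,-0.04,0,0,0.56],[0,0,0,0,0,0,0.56]]])

```text
time_s: 18.75
position: [0.5761, 0.0398, -0.0092]
ee_rot: [0.0, -0.056, 0.998, 0.0]
force: [-1.1, 0.3, 0.5]
opening: 0.0201
```

Emit:
carry_out(motion=[[[0,0,0,-0.04,0,0,0.56],[0,0,0,0,0,0,0.56]]])

```text
time_s: 19.0
position: [0.5762, 0.0397, -0.0092]
ee_rot: [-0.0, -0.056, 0.998, -0.0]
force: [-1.9, 0.2, 1.2]
opening: 0.0203
```

Emit:
carry_out(motion=[[[0,0,0,-0.04,0,0,0.56],[0,0,0,0,0,0,0.56]]])

```text
time_s: 19.25
position: [0.5762, 0.0397, -0.0092]
ee_rot: [-0.001, -0.056, 0.998, -0.0]
force: [-4.7, -0.3, 4.0]
opening: 0.0202
```

Emit:
carry_out(motion=[[[0,0,0,-0.02,0,0,0.56],[0,0,0,0,0,0,0.56],[0,0,0,0,0,0,0.56]]])

```text
time_s: 19.62
position: [0.5763, 0.0397, -0.0093]
ee_rot: [-0.001, -0.056, 0.998, -0.0]
force: [-5.2, -1.0, 4.1]
opening: 0.0198
```

```bash
python3 look.py l10
python3 - <<'E'
from h import *
p=pickle.load(open("l10.pkl","rb"))["side"][0]
cv2.imwrite("pics/l10_z.png",cv2.resize(p[162:192,260:310,::-1],None,fx=16,fy=16,interpolation=cv2.INTER_CUBIC))
E
```

```text
19.725 [ 0.5763  0.0397 -0.0093] [-4.88 -0.44  3.85]
```

View pics/l10_z.png

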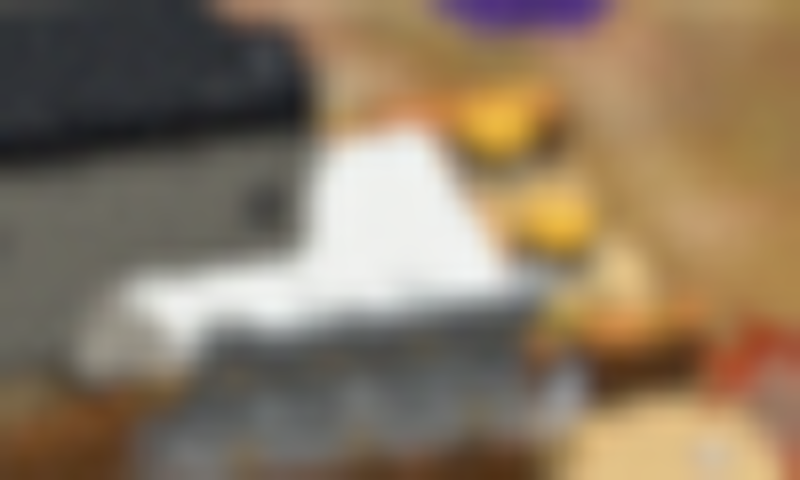

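The panel is seated at about 5 N, with the bar's screws unmoved at (500,122) and (560,220). One slight step more, then straight back.

Emit:
carry_out(motion=[[[0,0,0,-0.02,0,0,0.56],[0,0,0,0,0,0,0.56],[0,0,0,0,0,0,0.56]]])

```text
time_s: 20.1
position: [0.5762, 0.0398, -0.0093]
ee_rot: [-0.001, -0.056, 0.998, -0.0]
force: [-5.6, -1.1, 5.8]
opening: 0.0202
```

Emit:
carry_out(motion=[[[0,0,0,0.1,0,0,0.56],[0,0,0,0.5,0,0,0.56],[0,0,0,1.5,0,0,0.56],[0,0,0,3,0,0,0.56],[0,0,0,4,0,0,0.56],[0,0,0,0,0,-5,1],[0,0,0,0,0,-5,1]]])

```text
time_s: 20.98
position: [0.4866, 0.0298, 0.0918]
ee_rot: [0.0, -0.056, 0.998, 0.0]
force: [0.8, 0.7, 0.1]
opening: 0.0052
```

```bash
python3 look.py l11
python3 - <<'E'
from h import *
p=pickle.load(open("l11.pkl","rb"))["side"][0]
cv2.imwrite("pics/l11_z.png",cv2.resize(p[162:192,260:310,::-1],None,fx=16,fy=16,interpolation=cv2.INTER_CUBIC))
E
```

```text
21.075 [0.4921 0.0304 0.0962] [ 0.45  0.01 -0.61]
```

View pics/l11_z.png

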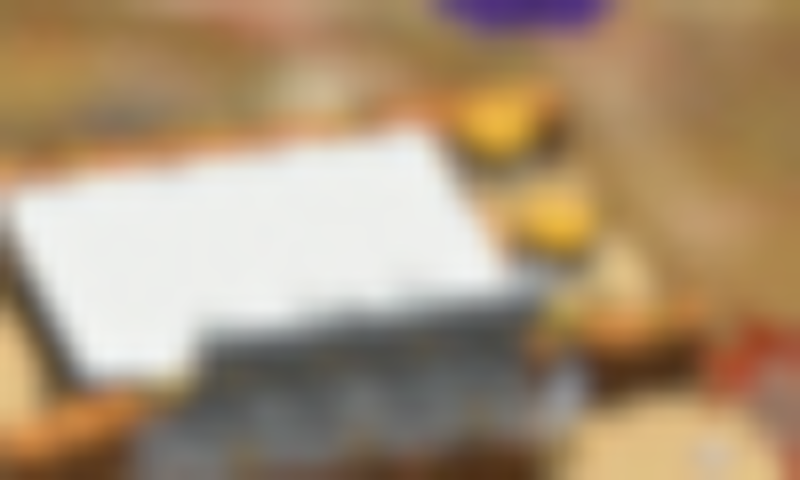

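View pics/l11_t.png

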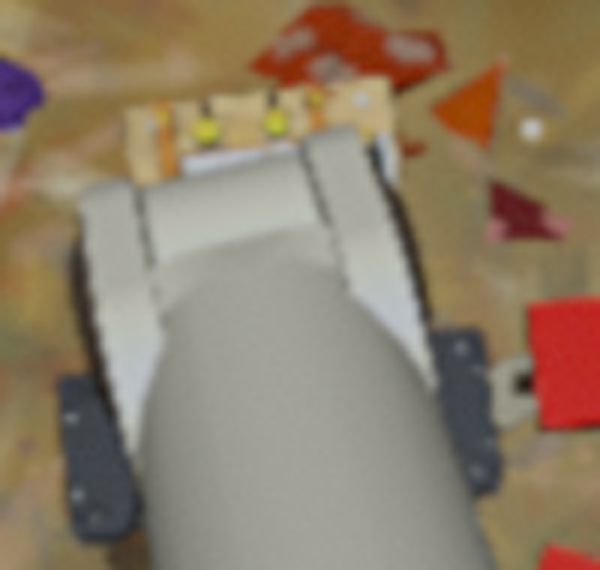

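The panel bears on the bar and is square, and the screws are unmoved. Next, the flap: I'll go to its outer side, staying high.

Emit:
carry_out(motion=[[[0,0,0,-1,-4,0,1],[0,0,0,-4,-4,0,1],[0,0,0,-4.4,-3.9,0,1],[0,0,0,-4.4,0,0,1],[0,0,0,0,0,2,1],[0,0,0,0,0,2.5,1],[0,0,0,0,0,0,1],[0,0,0,0,0,0,1]]])

```text
time_s: 22.08
position: [0.6368, -0.073, 0.0459]
ee_rot: [-0.0, -0.056, 0.998, 0.0]
force: [0.8, 0.1, -0.1]
opening: 0.0007
```

```bash
python3 look.py l12
```

```text
22.175 [ 0.6378 -0.0732  0.0469] [ 0.47 -0.23 -0.32]
```

View pics/l12_s.png

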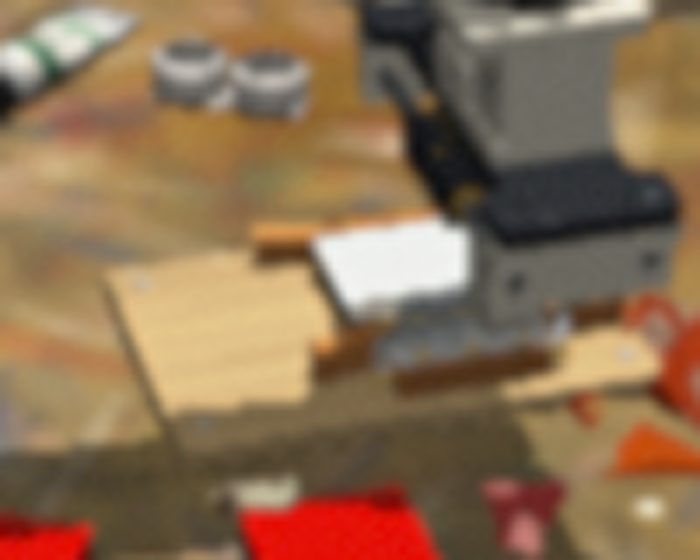

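Emit:
carry_out(motion=[[[0,0,0,0,0,1,1],[0,0,0,0,0,1,1],[0,0,0,0,0,0.6,1],[0,0,0,0,0,0,1],[0,0,0,0,0,0,1]]])

```text
time_s: 22.8
position: [0.6372, -0.0732, 0.0198]
ee_rot: [0.0, -0.056, 0.998, 0.0]
force: [1.1, 0.1, -0.3]
opening: 0.0007
```

```bash
python3 look.py l13
python3 - <<'E'
from h import *
d=pickle.load(open("l13.pkl","rb"));p,z,i=d["side"]
cv2.imwrite("pics/l13_z.png",cv2.resize(p[165:205,260:315,::-1],None,fx=14,fy=14,interpolation=cv2.INTER_CUBIC))
x,y,zz=.6378,-.0732,.052
print(((proj(i,[[x,y,zz],[x,y-.019,zz],[x,y+.019,zz]])-[260,165])*14).round(0))
C=cloud(z,i)
for u in(285,289,293): print(u,[(v,C[v,u].round(3).tolist()) for v in range(182,198,2)])
E
```

```text
22.9 [ 0.6374 -0.0732  0.0201] [ 0.58 -0.31  0.29]
[[362. 396.]
 [382. 447.]
 [343. 345.]]
285 [(182, [0.611, -0.168, 0.155]), (184, [0.612, -0.166, 0.148]), (186, [0.612, -0.167, 0.142]), (188, [0.613, -0.163, 0.132]), (190, [0.613, -0.164, 0.127]), (192, [0.613, -0.164, 0.121]), (194, [0.633, -0.081, 0.055]), (196, [0.645, -0.032, 0.013])]
289 [(182, [0.622, -0.168, 0.154]), (184, [0.623, -0.166, 0.146]), (186, [0.623, -0.164, 0.139]), (188, [0.384, -1.119, 0.79]), (190, [0.624, -0.163, 0.125]), (192, [0.626, -0.158, 0.115]), (194, [0.661, -0.019, 0.01]), (196, [0.658, -0.031, 0.011])]
293 [(182, [0.632, -0.17, 0.154]), (184, [0.634, -0.163, 0.143]), (186, [0.636, -0.156, 0.132]), (188, [0.637, -0.157, 0.126]), (190, [0.636, -0.16, 0.122]), (192, [0.672, -0.023, 0.019]), (194, [0.672, -0.024, 0.012]), (196, [0.671, -0.031, 0.01])]
```

View pics/l13_z.png

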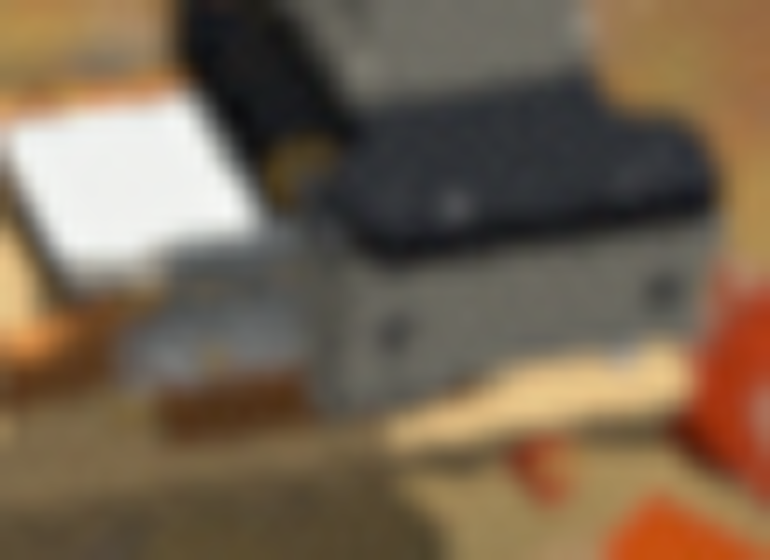

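The finger tip is outside the flap at about z 0.052 (depth point (0.633,-0.081,0.055)). I'll advance toward the flap.

Emit:
carry_out(motion=[[[0,0,0,0,0.5,0,1],[0,0,0,0,0.5,0,1],[0,0,0,0,0.5,0,1],[0,0,0,0,0.3,0,1],[0,0,0,0,0,0,1]]])

```text
time_s: 23.52
position: [0.6351, -0.0547, 0.0198]
ee_rot: [-0.0, -0.056, 0.998, 0.0]
force: [0.7, 0.3, -0.3]
opening: 0.0004
```

Emit:
carry_out(motion=[[[0,0,0,0,0.1,0,1],[0,0,0,0,0.1,0,1],[0,0,0,0,0.1,0,1],[0,0,0,0,0.1,0,1]]])

```text
time_s: 24.02
position: [0.6347, -0.0513, 0.0198]
ee_rot: [-0.0, -0.056, 0.998, 0.0]
force: [0.6, 0.5, 0.2]
opening: 0.0006
```

Emit:
carry_out(motion=[[[0,0,0,0,0.1,0,1],[0,0,0,0,0.1,0,1],[0,0,0,0,0.1,0,1],[0,0,0,0,0.1,0,1]]])

```text
time_s: 24.52
position: [0.6342, -0.0472, 0.0198]
ee_rot: [0.0, -0.056, 0.998, 0.0]
force: [-0.6, -0.1, 0.2]
opening: 0.0002
```

Emit:
carry_out(motion=[[[0,0,0,0,0.1,0,1],[0,0,0,0,0.1,0,1],[0,0,0,0,0.1,0,1]]])

```text
time_s: 24.9
position: [0.6339, -0.045, 0.0198]
ee_rot: [0.0, -0.055, 0.998, -0.0]
force: [-0.0, -3.0, -0.0]
opening: 0.0008
```

Emit:
carry_out(motion=[[[0,0,0,0,0.1,0,1],[0,0,0,0,0.1,0,1],[0,0,0,0,0.1,0,1]]])

```text
time_s: 25.28
position: [0.6338, -0.044, 0.0203]
ee_rot: [0.0, -0.055, 0.998, -0.001]
force: [-0.3, -6.6, 3.4]
opening: 0.0002
```

Emit:
carry_out(motion=[[[0,0,0,0,0.1,0,1],[0,0,0,0,0.1,0,1],[0,0,0,0,0.1,0,1]]])

```text
time_s: 25.65
position: [0.6337, -0.0423, 0.021]
ee_rot: [0.0, -0.054, 0.999, -0.002]
force: [-1.6, -7.3, 7.9]
opening: 0.0004
```

Emit:
carry_out(motion=[[[0,0,0,0,0.1,0,1],[0,0,0,0,0.1,0,1],[0,0,0,0,0.1,0,1]]])

```text
time_s: 26.02
position: [0.6338, -0.0381, 0.021]
ee_rot: [0.001, -0.055, 0.999, -0.001]
force: [0.1, -6.5, 4.7]
opening: 0.0002
```

Emit:
carry_out(motion=[[[0,0,0,0,0.1,0,1],[0,0,0,0,0.1,0,1],[0,0,0,0,0.1,0,1]]])

```text
time_s: 26.4
position: [0.6334, -0.0334, 0.0206]
ee_rot: [0.001, -0.055, 0.998, -0.0]
force: [0.2, -4.2, 4.0]
opening: 0.0002
```

Emit:
carry_out(motion=[[[0,0,0,0,0.1,0,1],[0,0,0,0,0.1,0,1],[0,0,0,0,0.1,0,1],[0,0,0,0,0.1,0,1]]])

```text
time_s: 26.9
position: [0.6322, -0.0278, 0.0197]
ee_rot: [0.0, -0.056, 0.998, 0.0]
force: [1.9, -2.7, 1.6]
opening: 0.0007
```

Emit:
carry_out(motion=[[[0,0,0,0,0.1,0,1],[0,0,0,0,0.1,0,1],[0,0,0,0,0.1,0,1],[0,0,0,0,0.1,0,1]]])

```text
time_s: 27.4
position: [0.6314, -0.0243, 0.0196]
ee_rot: [-0.0, -0.056, 0.998, 0.0]
force: [1.5, -1.8, -0.7]
opening: 0.0004
```

Emit:
carry_out(motion=[[[0,0,0,0,0.1,0,1],[0,0,0,0,0.1,0,1],[0,0,0,0,0.1,0,1],[0,0,0,0,0.1,0,1]]])

```text
time_s: 27.9
position: [0.6305, -0.0204, 0.0195]
ee_rot: [-0.001, -0.056, 0.998, 0.0]
force: [-0.6, -1.0, -1.7]
opening: 0.0004
```

```bash
python3 look.py l14
```

```text
28.0 [ 0.6305 -0.0202  0.0195] [-1.48 -1.32 -1.13]
```

View pics/l14_s.png

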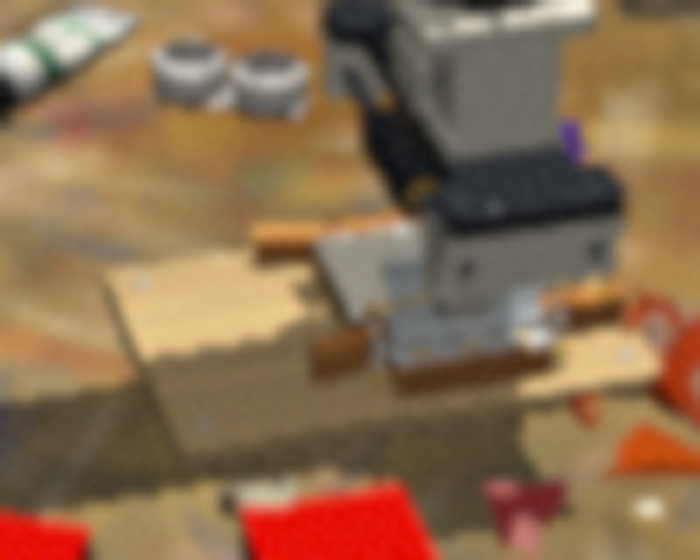

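The flap is leaning over and the force is fading, so it is near the snap point. I'll continue in small steps.

Emit:
carry_out(motion=[[[0,0,0,0,0.1,0,1],[0,0,0,0,0.1,0,1],[0,0,0,0,0,0,1]]])

```text
time_s: 28.38
position: [0.6309, -0.0181, 0.0198]
ee_rot: [-0.0, -0.056, 0.998, 0.0]
force: [0.6, -1.6, -0.1]
opening: 0.0006
```

Emit:
carry_out(motion=[[[0,0,0,0,0.1,0,1],[0,0,0,0,0.1,0,1],[0,0,0,0,0,0,1]]])

```text
time_s: 28.75
position: [0.6309, -0.0161, 0.0199]
ee_rot: [0.0, -0.056, 0.998, 0.0]
force: [0.6, -1.0, 0.2]
opening: 0.0003
```

Emit:
carry_out(motion=[[[0,0,0,0,0.1,0,1],[0,0,0,0,0.1,0,1],[0,0,0,0,0,0,1]]])

```text
time_s: 29.12
position: [0.6307, -0.014, 0.0199]
ee_rot: [0.0, -0.056, 0.998, 0.0]
force: [1.0, 0.5, -0.3]
opening: 0.0004
```

```bash
python3 look.py l15
```

```text
29.225 [ 0.6306 -0.0142  0.0199] [ 0.36  0.55 -0.61]
```

View pics/l15_s.png

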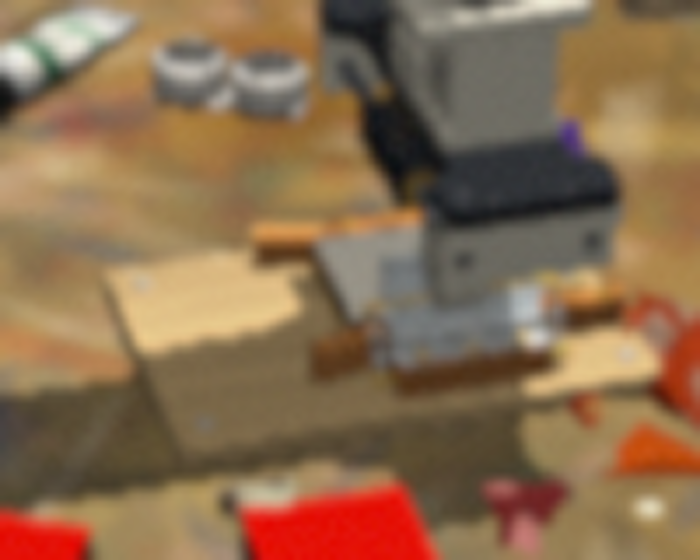

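Run:
```python
from h import *
O=np.array([.614,.0445]);y=np.radians(6.45);M=np.array([[np.cos(y),-np.sin(y)],[np.sin(y),np.cos(y)]])
for t in("l1","l14","l15"):
  for n in("side","top"):
    C=cloud(*pickle.load(open(t+".pkl","rb"))[n][1:]).reshape(-1,3)
    b=np.c_[(C[:,:2]-O)@M,C[:,2]]
    m=(b[:,0]>-.02)&(b[:,0]<.05)&(b[:,1]>-.085)&(b[:,1]<-.02)&(b[:,2]>.036)&(b[:,2]<.085)
    q=b[m];print(t,n,m.sum());
    for lo in np.arange(-.085,-.02,.008):
        s=q[(q[:,1]>=lo)&(q[:,1]<lo+.008)&(abs(q[:,0]+.005)<.015)]
        if len(s):print("  y",round(lo,3),len(s),s[:,2].mean().round(3),s[:,2].max().round(3))
```

```text
l1 side 148
  y -0.085 1 0.068 0.068
  y -0.077 23 0.064 0.069
  y -0.069 28 0.049 0.066
  y -0.061 8 0.039 0.043
l1 top 138
  y -0.077 9 0.066 0.07
  y -0.069 25 0.063 0.073
  y -0.061 22 0.044 0.053
  y -0.053 2 0.039 0.041
l14 side 151
  y -0.085 8 0.061 0.067
  y -0.077 6 0.059 0.065
  y -0.069 5 0.064 0.082
  y -0.061 36 0.047 0.084
  y -0.053 48 0.058 0.082
  y -0.045 2 0.065 0.068
l14 top 3
  y -0.045 1 0.037 0.037
  y -0.021 1 0.037 0.037
l15 side 181
  y -0.085 1 0.066 0.066
  y -0.077 9 0.064 0.069
  y -0.069 5 0.05 0.063
  y -0.061 35 0.046 0.081
  y -0.053 44 0.053 0.083
  y -0.045 25 0.06 0.069
  y -0.037 1 0.061 0.061
l15 top 1
  y -0.029 1 0.036 0.036
```

The depth points show the flap still at about 45–55°, near neutral and not yet over. I'll push a little further.

Emit:
carry_out(motion=[[[0,0,0,0,0.1,0,1],[0,0,0,0,0.1,0,1],[0,0,0,0,0.1,0,1],[0,0,0,0,0,0,1],[0,0,0,0,0,0,1]]])

```text
time_s: 29.85
position: [0.6302, -0.0116, 0.0198]
ee_rot: [-0.0, -0.056, 0.998, 0.0]
force: [-0.6, 0.2, 0.4]
opening: -0.0001
```

```bash
python3 look.py l16
```

```text
29.95 [ 0.6302 -0.0116  0.0198] [ 0.55  0.26 -0.18]
```

View pics/l16_s.png

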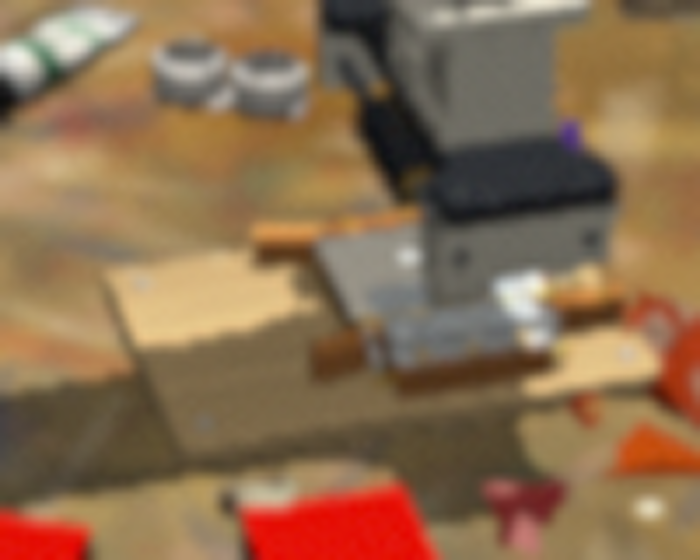

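The flap now looks flat, with its upper edge down at about (400,300) and the panel bright beyond it. I'll back off outward and up, then check.

Emit:
carry_out(motion=[[[0,0,0,0,-1,0,1],[0,0,0,0,-3,-1,1],[0,0,0,0,-3,-4,1],[0,0,0,2,-2,-6,1],[0,0,0,5,0,-5,1],[0,0,0,5,0,0,1],[0,0,0,5,0,0,1],[0,0,0,5,0,0,1],[0,0,0,0,0,0,1],[0,0,0,0,0,0,1]]])

```text
time_s: 31.2
position: [0.4293, -0.1242, 0.1712]
ee_rot: [0.001, -0.055, 0.998, -0.0]
force: [0.7, 0.2, 0.1]
opening: 0.0005
```

```bash
python3 look.py l17
python3 - <<'E'
from h import *
from plant import ctrl
d=pickle.load(open("l17.pkl","rb"))
O=np.array([.614,.0445]);y=np.radians(6.45);M=np.array([[np.cos(y),-np.sin(y)],[np.sin(y),np.cos(y)]])
C=cloud(*d["side"][1:]).reshape(-1,3);b=np.c_[(C[:,:2]-O)@M,C[:,2]]
for lo in np.arange(-.085,-.01,.008):
    s=b[(b[:,0]>-.015)&(b[:,0]<.045)&(b[:,1]>=lo)&(b[:,1]<lo+.008)]
    print(round(lo,3),len(s),s[:,2].mean().round(3),s[:,2].max().round(3))
z=cv2.resize(d["side"][0][162:192,260:310,::-1],None,fx=16,fy=16,interpolation=cv2.INTER_CUBIC);cv2.imwrite("pics/l17_z.png",z)
# motion of bystanders: difference between first & last side view
e=pickle.load(open("c0.pkl","rb"));print(d["side"][0].shape)
cv2.imwrite("pics/diff.png",cv2.absdiff(d["side"][0],e["side"][0])[80:300,170:400])
E
```

```text
31.3 [ 0.4299 -0.1236  0.1709] [-0.06  0.46 -0.42]
-0.085 85 0.005 0.014
-0.077 114 0.021 0.033
-0.069 51 0.027 0.04
-0.061 53 0.034 0.039
-0.053 17 0.037 0.04
-0.045 35 0.036 0.039
-0.037 31 0.037 0.04
-0.029 33 0.038 0.041
-0.021 6 0.037 0.039
-0.013 16 0.033 0.036
(384, 512, 3)
```

View pics/l17_z.png

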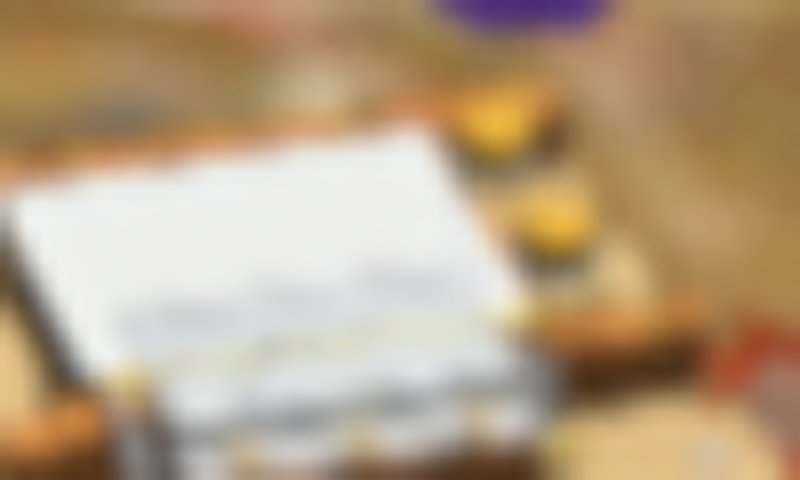

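View pics/l17_t.png

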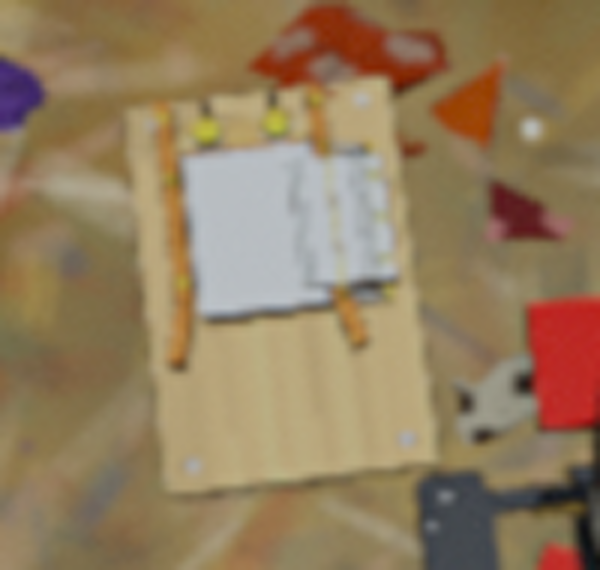

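View pics/diff.png

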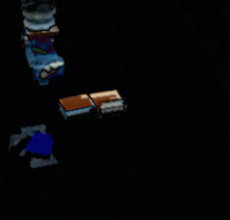

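The flap lies flat over the panel's right edge at z of about 0.037. The bar's screws are at the same pixels as before, and the panel's far edge is unchanged against the bar. The difference image shows changes only at the panel, the flap, the arm and its shadow. Handing in.

```bash
python3 -c "
from plant import ctrl
print(ctrl.close_job())"
```

```text
the job is handed in; nothing more can be done
None
```

I slid the white panel between the fences until it bore on the end bar, then tipped the flap past its snap point so it sprang down onto the panel's right edge. I handed in at about 31 s of the 51 s allowed; no verdict was reported.

- **Panel and bar:** I seated the panel by feel at about 5–6 N sideways. The last pictures show its far edge square against the cork, and the bar's screws at the same pixels as at the start.
- **Flap:** The tipping force peaked at about 11 N and faded to nothing before it sprang over. In the last pictures it lies flat, at about z 0.037.
- **Surroundings:** A before/after difference image shows no bystander moved, and the arm is clear of everything. The only other change is over one red panel, which I put down to the arm and its shadow.

**Disagreements**
- The reported tool height was about 31 mm too low. My first push therefore passed above the panel without touching it. I found the true height by touching the bare table, which peaked at about 34 N, under the 40 N limit, and used it from then on.
- The two cameras differed by about 5 mm sideways, so I took the middle.
- At seating the sensor also read an upward force of 4–6 N, which I did not explain.

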